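# Thread the stage drive shaft into its stand

### The arm

A 6-joint arm with a two-finger parallel gripper is mounted at the origin on the work surface. World frame = base frame: x ahead of the robot, y to its left, z up, the work surface at z = 0. Lengths are in mm, angles in degrees, forces in N, time in s.
With the tool pointing down it reaches from about 300 to 850 mm from the base axis. Payload 4.2 kg.
Tool frame: the origin (TCP) lies midway between the tips of the shut fingers; the grasp point (between the pads) lies 19 mm behind it; z points along the fingers, y is the direction in which the jaws open and shut (so a half turn about z gives the same grasp; the last joint's range is limited). The gripper opens to 91 mm and grips with 3 to 60 N. Pads are 32 mm wide; open, the fingers measure 118 mm over their backs; the gripper's body (76 mm by 178 mm) begins 60 mm behind the grasp point.
Start: joints at [64.171, 18.312, 89.639, -0, 72.044, -1.146], TCP at [240.123, 522.479, 213.976] pointing down, gripper open.
Joint ranges: [-177.97, 177.97], [-48.28, 115.42], [12.27, 149.76], [-77.06, 257.06], [2.81, 150.46], [-146.56, 146.56]. Speed limits (degrees/s): [147.25, 147.25, 180, 180, 180, 180].

### API

Orientations are given as [roll, pitch, yaw] about the fixed x, y, z axes, in that order (R = Rz(yaw) Ry(pitch) Rx(roll)).
In Python, from workcell import env gives the robot as it stands.
- The arm moves only by the shell command python3 -m jog 'ROWS' [FORCE]. ROWS is JSON, a list of rows, each an object of numbers: "dx", "dy", "dz": the shift along the world's x, y, z in m; "wx", "wy", "wz": the turn, a rotation vector about the world's x, y, z in rad; "grip": the gripper's target within -1 to 1 (shut at 1, half-way at 0, fully open at -1). In form: [{"dx": .., "dy": .., "dz": .., "wx": .., "wy": .., "wz": .., "grip": ..}, ...]. A call has 1 to 10 rows; each row shifts and turns the commanded pose from where the row before left it; what a row does not reach is not made up. A row lasts 1/10 s, in which the tool goes at most 50 mm and 8.59 degrees, less where a joint would pass 70% of its speed; a pose out of reach is approached as far as the arm can. A call with a gripper value outside its range is refused whole. The fingers move at their own pace and stop on an object; FORCE is the grip in N (left out, the last holds). Time passes only in rows, so rows that do not move let the fingers close. It gives the time, the measured TCP pose, the force and the opening at its end, in the units of the state.
- env.state(): the state, without advancing time (a new reading comes with each control period).
- env.grab_frame(name): name is "side" or "top"; returns the picture (480x640x3 uint8, red, green, blue); there is no depth.
- env.get_calibration(name): a dict with "fx", "fy", "cx", "cy" (pixels), "R" (3x3) and "t" (3): a world point X has camera coordinates R X + t. Camera axes: x right, y down, z forward; pixel columns grow to the right and rows downward; lengths in mm; the calibration is good to about 2 mm. A picture is of the moment at which its call begins. get_calibration takes no time and is no camera call.
- env.job_done(): hands the job in, once; it reports no verdict.
The state is a dict: "time_s": time; "qpos": joint angles; "qvel": joint speeds; "effort": joint torques, N m; "ee_pos": TCP position; "ee_rot": TCP orientation; "force": force on the tool from outside, world axes, zero at the start; "torque": the same for the moment, N m; "gripper_width": finger opening in mm.
Only numpy, scipy, OpenCV 4.12 (cv2) and the standard library are available. Lean on these libraries where they do the work, as an engineer would, in place of code of your own. Each camera call takes 0.05 s, during which the arm holds its last target. There are 200 camera calls.

### The job

Refit the long stage-drive shaft (the one with the flat bar grip) standing in the white rack: thread it straight down through the holes in the upper arm, the lower arm and the base of the cream microscope stand, and feel for the hidden slot under the base by turning it until its flat end drops in; turn it no further then, and press it down until the collar sits flush on the upper arm and stays there when you let go. Be gentle, never force or twist it hard; leave the round-knob shaft, the oil bottle and the slide box alone.

Things in the scene. Friction and masses are not known exactly. Their poses are not given: they have to be found in the camera images.
- stand: Cream microscope stand without its head, fixed, turned up to 0.35 rad. Origin on the bench on the vertical axis (z) shared by its three round through holes, each 19.5 mm in diameter with a 2 mm chamfer and a steel ring. Column 64 mm wide, 120 mm high on its -x side, 55 to 100 mm from the axis; two grey arms 50 mm wide reach out in +x, ending 30 mm past the axis. Nothing is higher than 120 mm.
- upper_hole (a point): Mouth of the upper arm's hole, on its top face, 120 mm above the bench; the arm is 12 mm thick. Axes as the stand.
- lower_hole (a point): Mouth of the lower arm's hole, 72 mm above the bench; the arm is 12 mm thick. Axes as the stand.
- base_hole (a point): Mouth of the hole in the 8 mm thick base cover, 35 mm above the bench. Hidden under it, top at 26 mm, is a sprung coupling with a straight 5.5 mm slot, 0.25 to 1.65 rad anticlockwise (from above) from the stand's x axis, locked against turning. Off the slot it gives way (5 N, 8 N with the shaft home) and lifts the shaft again; on the slot it springs up: the push vanishes, 0.08 rad play each way.
- shaft_grip (a point): Centre of the black flat bar grip of the long loose shaft (about 0.2 kg in all): 40 mm along its x, 12 mm along y, 32 mm high (z, up the shaft). Under the bar a 12 mm round neck 8 mm long, then a collar 32 mm across. It starts upright, hung by its collar in one of the rack's holes, bar within 0.5 rad of world x. A half turn about z makes no difference.
- shaft_collar (a point): Centre of the underside of the shaft's 5 mm thick steel collar, 29 mm below shaft_grip; axes alike. With the shaft home it lies on the upper arm, 120 mm above the bench.
- shaft_tip (a point): Lower end of the 18 mm diameter shaft, 100 mm below the collar's underside; axes as shaft_grip. The last 10 mm is a flat blade 4 mm thick (y) and 17 mm wide (x), so parallel to the bar; above it the shaft tapers from 15 to 18 mm. Home, it is 20 mm above the bench.
- rack: White two-shelf rack fixed to the bench, 75 mm (x) by 185 mm (y), top at 115 mm. Origin under its centre on the bench, z up. Two 22 mm holes in its top at y = +55 and -55 mm hold the two shafts.
- spare_knob (a point): Centre of the round black knob (30 mm diameter, 22 mm high) of the short spare shaft in the rack's other hole; its collar's underside is 25 mm lower. Leave it alone.
- oil_mid (a point): Centre of a small amber oil bottle standing on the bench, 32 mm diameter, 65 mm high. Leave it alone.
- slidebox_mid (a point): Centre of a closed slide box with a green lid lying on the bench, 79 by 62 mm, 36 mm high. Leave it alone.
There are look-alikes about, which are no part of the job. What is shaped like the part that bears shaft_grip but yellow is not meant.

How it is judged (in metres and radians):
On the way, in this order (a step that is already met when the one before it is completed fails the run):
1. the shaft's end has come down through the upper arm's hole (horizontal distance between shaft_tip and stand below 0.004 m and z of shaft_tip in the frame of stand below 0.105 m), for 0.05 s.
2. the shaft's end has come down through the lower arm's hole (horizontal distance between shaft_tip and stand below 0.004 m and z of shaft_tip in the frame of stand below 0.057 m), for 0.05 s.
At the end, for the whole second after the job is handed in: The long shaft stands in all three holes of the stand with its end in the coupling's slot: its collar's underside is no more than 2 mm above the upper arm, within 4 mm of the holes' axis, upright within 0.06 rad, at rest and released (z of shaft_collar in the frame of stand below 0.122 m and horizontal distance between shaft_collar and stand below 0.004 m and angle between the z axis of shaft_collar and the z axis of stand, either way round below 0.06 rad and linear speed of shaft below 0.02 m/s and contact force between the fingers and shaft below 0.1 N); the robot touches nothing.
It fails at once if the shaft is forced or twisted hard against the stand (more than 40 N) (contact force between shaft and stand above 40 N).
It fails at once if a bystander (spare shaft, oil bottle or slide box) is disturbed by more than 20 mm (distance of any of spare_knob, oil_mid, slidebox_mid from where it was at the start of the episode above 0.02 m).
It also fails if it takes over 72 s, if anything falls off the work surface, if the arm or the gripper's body presses on something with over 40 N, if the wrist force passes 120 N, or if a joint passes its speed limit or range.

## Working session

There is one attempt and no reset: what is moved stays moved. The work goes in short steps, Python scripts to look and compute and a shell command to move; the robot and the scene stay as the last step left them, time stands still between calls to the robot, and variables do not carry over. Pictures are saved under pics/ and viewed, about 8 in all and at most 12, crops included, and the job is handed in when it is done.

```bash
mkdir -p pics; ls; python3 - <<'E'
from workcell import env
import cv2, numpy as np
np.set_printoptions(precision=4,suppress=True)
for n in("top","side"):
    im=env.grab_frame(n); cv2.imwrite(f"pics/{n}0.png",im[:,:,::-1]); c=env.get_calibration(n)
    R=np.array(c["R"]);t=np.array(c["t"]); print(n,c["fx"],c["fy"],c["cx"],c["cy"],R.tolist(),t, -R.T@t)
print(env.state())
E
```

```text
pics
top 549.325988511945 549.325988511945 320.04770901591684 250.72752778567235 [[-0.019408324832286987, -0.9996243794593808, -0.019349855752757047], [-0.9942467366301426, 0.02133578698255835, -0.1049676659459811], [0.105341082335035, 0.017201284378876115, -0.9942873690177305]] [ -22.199   609.342  1184.6742] [ 480.6106  -55.5694 1241.4383]
side 581.3827918897632 581.3827918897632 322.3841262917179 232.25427873892562 [[0.7581126791603878, -0.6518677060249347, -0.018266349882997357], [-0.3934314566251603, -0.4348574240852315, -0.8100066108716408], [0.5200738934363687, 0.6212628385472176, -0.5861361879343318]] [-472.8586  317.3702  815.4689] [  59.2394 -676.851   726.4104]
{'time_s': 0.1, 'qpos': array([64.1709, 18.3476, 89.6984, -0.0001, 72.048 , -1.146 ]), 'qvel': array([ 0.0473, -0.0632, -0.1995, -0.049 , -0.1435,  0.0163]), 'effort': array([ -0.0005, -41.333 , -23.2508,   0.0728,   0.0422,  -0.    ]), 'ee_pos': array([239.9159, 522.0418, 213.2147]), 'ee_rot': array([-179.906 ,   -0.0018,  155.317 ]), 'force': array([0.1155, 0.5043, 0.0171]), 'torque': array([-0.0205, -0.0109, -0.0486]), 'gripper_width': 91.14449636064555}
```

View pics/top0.png

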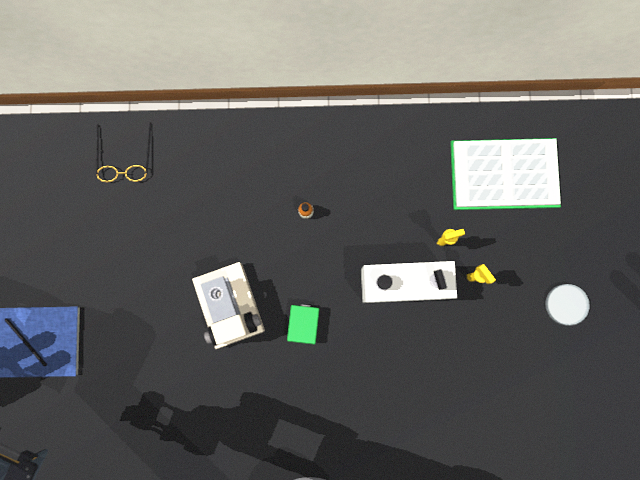

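View pics/side0.png

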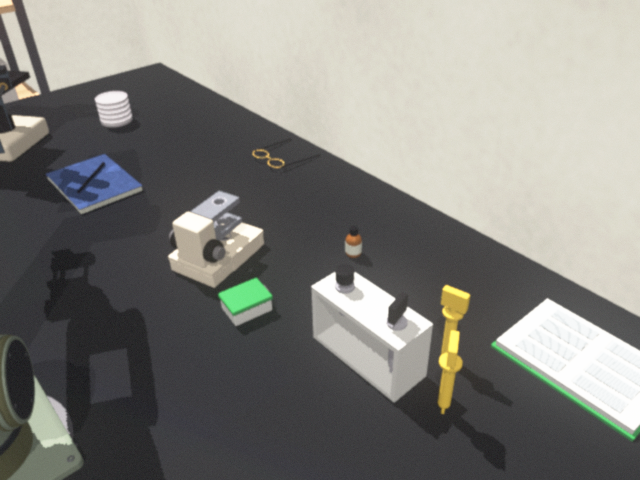

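Top view candidates:
- Black bar in the rack: (440,279).
- Round black knob: (385,282).
- Yellow look-alikes: (450,237) and (483,274).
- Black pen on the blue book: (25,342).

The stand's hole is at about (216,294). In the side view the bar is at (398,308), the knob at (345,276) and the hole at (219,202). The one that fits the description is the black bar at (440,279). I'll check it in a close crop.

```bash
python3 - <<'E'
import cv2, numpy as np
t=cv2.imread("pics/top0.png"); s=cv2.imread("pics/side0.png")
def z(im,x,y):
    c=cv2.resize(im[y:y+60,x:x+80],None,fx=5,fy=5,interpolation=cv2.INTER_CUBIC)
    for k in range(0,80,10): cv2.putText(c,str(x+k),(k*5,8),0,.3,(0,0,255)); cv2.line(c,(k*5,10),(k*5,14),(0,0,255))
    for k in range(0,60,10): cv2.putText(c,str(y+k),(0,k*5+4),0,.3,(0,0,255))
    return c
cv2.imwrite("pics/c1.png",np.vstack([np.hstack([z(t,400,250),z(t,180,265)]),np.hstack([z(s,360,280),z(s,180,180)])]))
E
```

```text
(no output)
```

View pics/c1.png

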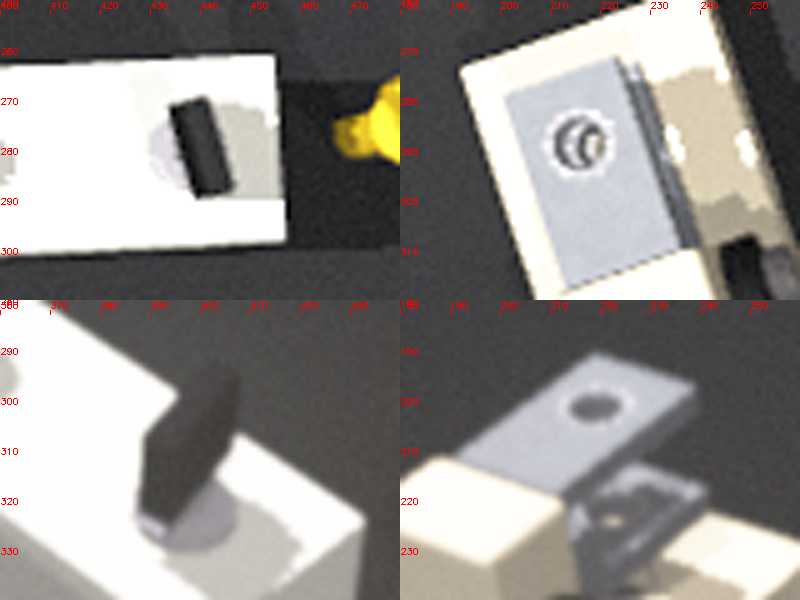

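```bash
cat > h.py <<'E'
from workcell import env
import numpy as np
np.set_printoptions(precision=2,suppress=True)
def cam(n):
    c=env.get_calibration(n); return c,np.array(c["R"]),np.array(c["t"])
def onz(n,u,v,z):
    c,R,t=cam(n); d=R.T@np.array([(u-c["cx"])/c["fx"],(v-c["cy"])/c["fy"],1]); o=-R.T@t
    return o+d*(z-o[2])/d[2]
def proj(n,X):
    c,R,t=cam(n); p=R@np.array(X,float)+t; return np.array([c["fx"]*p[0]/p[2]+c["cx"],c["fy"]*p[1]/p[2]+c["cy"]])
def tri(a,b):
    A=[];B=[]
    for n,(u,v) in(("top",a),("side",b)):
        c,R,t=cam(n)
        for k,f,cc in((u,"fx","cx"),(v,"fy","cy")):
            i=0 if f=="fx" else 1; w=(k-c[cc])/c[f]
            A.append(R[i]-w*R[2]);B.append(w*t[2]-t[i])
    return np.linalg.lstsq(np.array(A),np.array(B),rcond=None)[0]
E
python3 - <<'E'
from h import *
print("bar top",onz("top",441.1,279,160)); print("grip side",onz("side",398,308,144))
print("collar top/side",onz("side",397.4,323,120))
a,b=onz("top",441.6,269.4,160),onz("top",446.6,287,160); print("bar dir",np.degrees(np.arctan2(*(a-b)[1::-1])))
a,b=onz("top",434,271.6,155),onz("top",439.4,289.6,155); print("bar dir",np.degrees(np.arctan2(*(a-b)[1::-1])))
print("rack", [onz("top",*p,115) for p in((362,262),(456,261),(457,298),(362,302))])
print("hole",onz("top",215.8,293.6,120),onz("side",219,201.4,120),tri((215.8,293.6),(219,201.4)))
print("yellow",[onz("top",*p,160) for p in((440,245),(464,234),(470,277),(494,275))])
c=[onz("top",*p,120) for p in((200+0,283),(223.5,276.5),(213.5,322.5),(239.5,314.5))]; 
for i,j in((0,1),(2,3),(2,0),(3,1)): print(np.degrees(np.arctan2(*(c[j]-c[i])[1::-1])))
E
```

```text
bar top [ 534.35 -273.14  160.  ]
grip side [ 535.39 -274.2   144.  ]
collar top/side [ 531.26 -278.8   120.  ]
bar dir 13.416150592262596
bar dir 14.34915045137907
rack [array([ 574.82, -121.83,  115.  ]), array([ 572.82, -314.15,  115.  ]), array([ 497.31, -312.76,  115.  ]), array([ 493.  , -119.59,  115.  ])]
hole [515.9  178.61 120.  ] [515.41 177.06 120.  ] [516.1  178.74 118.89]
yellow [array([ 601.47, -273.83,  160.  ]), array([ 622.32, -321.98,  160.  ]), array([ 537.12, -329.7 ,  160.  ]), array([ 540.07, -376.65,  160.  ])]
-75.67988149172005
-74.07831918715618
19.01214010168694
22.66672469039561
```

Black bar grip confirmed in the rack's −y hole: centre about (535, −273.5), yaw about 14°. The stand's hole is at (515.7, 178) and the stand's yaw is about 20°. A yellow look-alike stands close by, so I'll approach with the jaws only partly open.

```bash
python3 -m jog '[{"dx":0.0174,"dy":-0.0468,"wz":-0.145,"grip":0.1},{"dx":0.0174,"dy":-0.0468,"wz":-0.145,"grip":0.1},{"dx":0.0174,"dy":-0.0468,"wz":-0.145,"grip":0.1},{"dx":0.0174,"dy":-0.0468,"wz":-0.145,"grip":0.1},{"dx":0.0174,"dy":-0.0468,"wz":-0.145,"grip":0.1},{"dx":0.0174,"dy":-0.0468,"wz":-0.145,"grip":0.1},{"dx":0.0174,"dy":-0.0468,"wz":-0.145,"grip":0.1},{"dx":0.0174,"dy":-0.0468,"wz":-0.145,"grip":0.1},{"dx":0.0174,"dy":-0.0468,"wz":-0.145,"grip":0.1}]'
python3 -m jog '[{"dx":0.0174,"dy":-0.0468,"wz":-0.145,"grip":0.1},{"dx":0.0174,"dy":-0.0468,"wz":-0.145,"grip":0.1},{"dx":0.0174,"dy":-0.0468,"wz":-0.145,"grip":0.1},{"dx":0.0174,"dy":-0.0468,"wz":-0.145,"grip":0.1},{"dx":0.0174,"dy":-0.0468,"wz":-0.145,"grip":0.1},{"dx":0.0174,"dy":-0.0468,"wz":-0.145,"grip":0.1},{"dx":0.0174,"dy":-0.0468,"wz":-0.145,"grip":0.1},{"dx":0.0174,"dy":-0.0468,"wz":-0.145,"grip":0.1},{"grip":0.1},{"grip":0.1}]'
python3 - <<'E'
from h import *
import cv2
print("yel",tri((483,274),(453,342)),tri((450,237),(455,298)))
def z(n,x,y):
    s=env.grab_frame(n)[:,:,::-1]
    return cv2.resize(s[y:y+100,x:x+80],None,fx=5,fy=5,interpolation=cv2.INTER_CUBIC)
cv2.imwrite("pics/c2.png",np.hstack([z("top",400,230),z("side",360,240)]))
print(env.state()["ee_pos"],env.state()["ee_rot"])
E
```

```text
yel [ 545.82 -363.74  136.52] [ 623.81 -303.87  128.86]
[240.   522.19 213.45] [-179.94   -0.    155.31]invalid input
invalid input
```

View pics/c2.png

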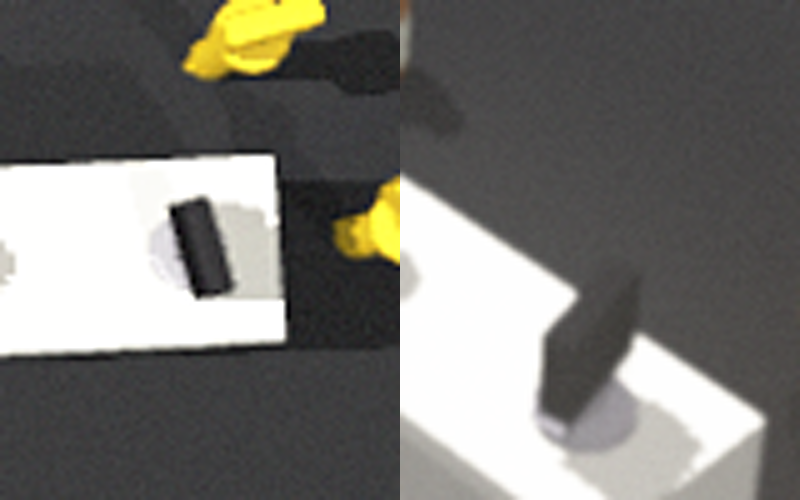

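The picture shows the bar unchanged and the arm hasn't moved, because the jog was refused ("invalid input"). Yellow tops are at about 150 mm, 90 mm away. I'll retry with every key given.

```bash
python3 -m jog '[{"dx":0.0174,"dy":-0.0468,"dz":0,"wx":0,"wy":0,"wz":-0.145,"grip":0.1}]'; python3 -m jog '[{"dx":0.0174,"dy":-0.0468,"wz":-0.145,"grip":0.1}]' 20
```

```text
time_s: 0.3
ee_pos: [256.9, 479.0, 213.1]
ee_rot: [179.9, -0.1, 147.0]
force: [1.1, -0.5, -0.0]
gripper_width: 86.0invalid input
```

All keys are needed. 16 rows remain.

```bash
python3 -m jog '[{"dx":0.0174,"dy":-0.0468,"dz":0,"wx":0,"wy":0,"wz":-0.145,"grip":0.1},{"dx":0.0174,"dy":-0.0468,"dz":0,"wx":0,"wy":0,"wz":-0.145,"grip":0.1},{"dx":0.0174,"dy":-0.0468,"dz":0,"wx":0,"wy":0,"wz":-0.145,"grip":0.1},{"dx":0.0174,"dy":-0.0468,"dz":0,"wx":0,"wy":0,"wz":-0.145,"grip":0.1},{"dx":0.0174,"dy":-0.0468,"dz":0,"wx":0,"wy":0,"wz":-0.145,"grip":0.1},{"dx":0.0174,"dy":-0.0468,"dz":0,"wx":0,"wy":0,"wz":-0.145,"grip":0.1},{"dx":0.0174,"dy":-0.0468,"dz":0,"wx":0,"wy":0,"wz":-0.145,"grip":0.1},{"dx":0.0174,"dy":-0.0468,"dz":0,"wx":0,"wy":0,"wz":-0.145,"grip":0.1}]'
python3 -m jog '[{"dx":0.0174,"dy":-0.0468,"dz":0,"wx":0,"wy":0,"wz":-0.145,"grip":0.1},{"dx":0.0174,"dy":-0.0468,"dz":0,"wx":0,"wy":0,"wz":-0.145,"grip":0.1},{"dx":0.0174,"dy":-0.0468,"dz":0,"wx":0,"wy":0,"wz":-0.145,"grip":0.1},{"dx":0.0174,"dy":-0.0468,"dz":0,"wx":0,"wy":0,"wz":-0.145,"grip":0.1},{"dx":0.0174,"dy":-0.0468,"dz":0,"wx":0,"wy":0,"wz":-0.145,"grip":0.1},{"dx":0.0174,"dy":-0.0468,"dz":0,"wx":0,"wy":0,"wz":-0.145,"grip":0.1},{"dx":0.0174,"dy":-0.0468,"dz":0,"wx":0,"wy":0,"wz":-0.145,"grip":0.1},{"dx":0.0174,"dy":-0.0468,"dz":0,"wx":0,"wy":0,"wz":-0.145,"grip":0.1},{"dx":0,"dy":0,"dz":0,"wx":0,"wy":0,"wz":0,"grip":0.1},{"dx":0,"dy":0,"dz":0,"wx":0,"wy":0,"wz":0,"grip":0.1}]'; python3 -c "
from workcell import env;print(env.state()['qpos'])"
```

```text
time_s: 1.1
ee_pos: [396.9, 99.4, 214.2]
ee_rot: [180.0, -0.0, 80.2]
force: [0.9, -0.1, 0.4]
gripper_width: 41.0
time_s: 2.1
ee_pos: [535.5, -273.6, 213.0]
ee_rot: [-179.9, 0.1, 14.0]
force: [-0.4, -0.3, -0.4]
gripper_width: 41.0
[-2.81734390e+01  2.08003713e+01  8.60325654e+01  2.27955624e-02
  7.32882963e+01  4.77889081e+01]
```

```bash
python3 -m jog '[{"dx":0,"dy":0,"dz":-0.03,"wx":0,"wy":0,"wz":0,"grip":0.1},{"dx":0,"dy":0,"dz":-0.03,"wx":0,"wy":0,"wz":0,"grip":0.1},{"dx":0,"dy":0,"dz":-0.015,"wx":0,"wy":0,"wz":0,"grip":0.1},{"dx":0,"dy":0,"dz":-0.009,"wx":0,"wy":0,"wz":0,"grip":0.1},{"dx":0,"dy":0,"dz":0,"wx":0,"wy":0,"wz":0,"grip":1},{"dx":0,"dy":0,"dz":0,"wx":0,"wy":0,"wz":0,"grip":1},{"dx":0,"dy":0,"dz":0,"wx":0,"wy":0,"wz":0,"grip":1},{"dx":0,"dy":0,"dz":0,"wx":0,"wy":0,"wz":0,"grip":1},{"dx":0,"dy":0,"dz":0,"wx":0,"wy":0,"wz":0,"grip":1},{"dx":0,"dy":0,"dz":0,"wx":0,"wy":0,"wz":0,"grip":1}]' 30
python3 -c "
from workcell import env;print(env.state())"
```

```text
time_s: 3.1
ee_pos: [536.4, -273.2, 131.1]
ee_rot: [179.9, -0.1, 14.1]
force: [-0.4, 1.0, 6.0]
gripper_width: 12.0
{'time_s': 3.1, 'qpos': array([-2.80975927e+01,  2.41603034e+01,  9.31208532e+01,  1.95948692e-02,
        6.26151889e+01,  4.78182992e+01]), 'qvel': array([ 0.01340822,  0.115146  ,  0.03930104, -0.11863343,  0.03360848,
        0.09754954]), 'effort': array([-4.57001897e-01, -4.18281090e+01, -2.00262094e+01, -1.56102860e-01,
       -3.11417151e-01,  2.02726928e-02]), 'ee_pos': array([ 536.4206369 , -273.24105394,  131.06725617]), 'ee_rot': array([ 1.79943304e+02, -8.85030479e-02,  1.40751547e+01]), 'force': array([-0.391792  ,  0.99279422,  5.95149626]), 'torque': array([0.17628052, 0.22910588, 0.01958628]), 'gripper_width': 12.031030119584575}
```

```bash
python3 -m jog '[{"dx":0,"dy":0,"dz":0.005,"wx":0,"wy":0,"wz":0,"grip":1},{"dx":0,"dy":0,"dz":0.015,"wx":0,"wy":0,"wz":0,"grip":1},{"dx":0,"dy":0,"dz":0.025,"wx":0,"wy":0,"wz":0,"grip":1},{"dx":0,"dy":0,"dz":0.03,"wx":0,"wy":0,"wz":0,"grip":1},{"dx":0,"dy":0,"dz":0.03,"wx":0,"wy":0,"wz":0,"grip":1},{"dx":0,"dy":0,"dz":0.03,"wx":0,"wy":0,"wz":0,"grip":1},{"dx":0,"dy":0,"dz":0.025,"wx":0,"wy":0,"wz":0,"grip":1},{"dx":0,"dy":0,"dz":0.01,"wx":0,"wy":0,"wz":0,"grip":1},{"dx":0,"dy":0,"dz":0,"wx":0,"wy":0,"wz":0,"grip":1},{"dx":0,"dy":0,"dz":0,"wx":0,"wy":0,"wz":0,"grip":1}]'
python3 - <<'E'
from h import *
import cv2
def z(n,x,y):
    s=env.grab_frame(n)[:,:,::-1]
    return cv2.resize(s[y:y+150,x:x+100],None,fx=4,fy=4,interpolation=cv2.INTER_CUBIC)
cv2.imwrite("pics/c3.png",np.hstack([z("top",400,220),z("side",340,190)]))
E
```

```text
time_s: 4.1
ee_pos: [535.3, -272.9, 298.3]
ee_rot: [-179.9, 0.1, 14.1]
force: [-0.6, 0.2, -1.3]
gripper_width: 11.6
```

View pics/c3.png

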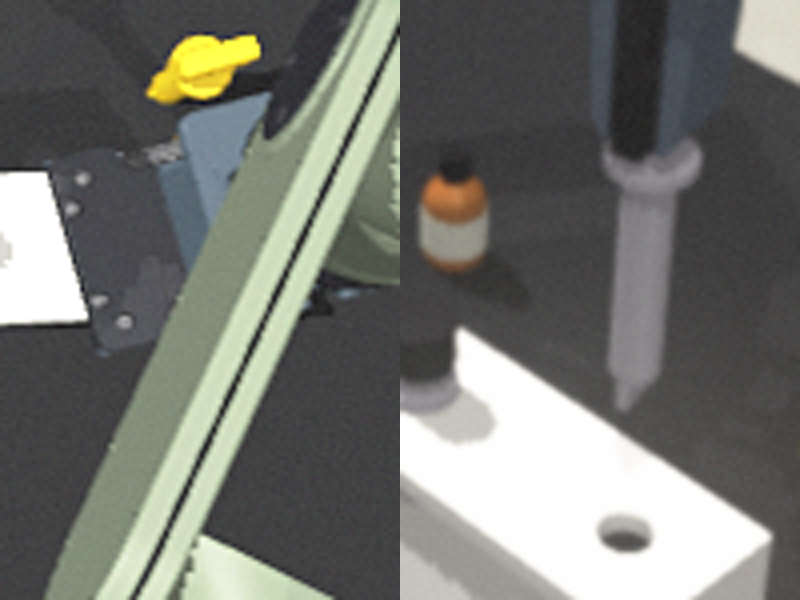

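The picture shows the shaft hanging from the fingers, upright, its tip clear of the rack at about (496,292) in the side view; the spare shaft is undisturbed. Now I'll carry it over the stand, turning the bar to about 28°, just before the slot's range.

```bash
python3 -m jog '[{"dx":-0.002,"dy":0.025,"dz":0,"wx":0,"wy":0,"wz":0.025,"grip":1},{"dx":-0.002,"dy":0.048,"dz":0,"wx":0,"wy":0,"wz":0.025,"grip":1},{"dx":-0.002,"dy":0.048,"dz":0,"wx":0,"wy":0,"wz":0.025,"grip":1},{"dx":-0.002,"dy":0.048,"dz":0,"wx":0,"wy":0,"wz":0.025,"grip":1},{"dx":-0.002,"dy":0.048,"dz":0,"wx":0,"wy":0,"wz":0.025,"grip":1},{"dx":-0.002,"dy":0.048,"dz":0,"wx":0,"wy":0,"wz":0.025,"grip":1},{"dx":-0.002,"dy":0.048,"dz":0,"wx":0,"wy":0,"wz":0.025,"grip":1},{"dx":-0.002,"dy":0.048,"dz":0,"wx":0,"wy":0,"wz":0.025,"grip":1},{"dx":-0.002,"dy":0.048,"dz":0,"wx":0,"wy":0,"wz":0.025,"grip":1},{"dx":-0.002,"dy":0.042,"dz":0,"wx":0,"wy":0,"wz":0.025,"grip":1}]'
python3 -m jog '[{"dx":0,"dy":0,"dz":-0.01,"wx":0,"wy":0,"wz":0,"grip":1},{"dx":0,"dy":0,"dz":-0.02,"wx":0,"wy":0,"wz":0,"grip":1},{"dx":0,"dy":0,"dz":-0.01,"wx":0,"wy":0,"wz":0,"grip":1},{"dx":0,"dy":0,"dz":0,"wx":0,"wy":0,"wz":0,"grip":1},{"dx":0,"dy":0,"dz":0,"wx":0,"wy":0,"wz":0,"grip":1}]'
python3 - <<'E'
from h import *
import cv2
def z(n,x,y):
    s=env.grab_frame(n)[:,:,::-1]
    c=cv2.resize(s[y:y+120,x:x+80],None,fx=5,fy=5,interpolation=cv2.INTER_CUBIC)
    for k in range(0,80,10): cv2.putText(c,str(x+k),(k*5,8),0,.3,(0,0,255))
    for k in range(0,120,10): cv2.putText(c,str(y+k),(0,k*5+4),0,.3,(0,0,255))
    return c
cv2.imwrite("pics/c4.png",np.hstack([z("top",170,240),z("side",180,110)]))
p=env.state()["ee_pos"]; print(p)
for dz in(-16,-106,-116): print(dz,proj("side",p+[0,0,dz]),proj("top",p+[0,0,dz]))
E
```

```text
time_s: 5.2
ee_pos: [515.0, 180.0, 298.6]
ee_rot: [-180.0, 0.1, 28.5]
force: [0.9, -0.2, -1.4]
gripper_width: 11.7
time_s: 5.7
ee_pos: [516.1, 177.2, 259.9]
ee_rot: [180.0, 0.0, 28.4]
force: [0.1, -0.1, -0.7]
gripper_width: 11.7
[516.5  177.48 260.77]
-16 [210.93 143.03] [202.14 291.38]
-106 [217.12 185.7 ] [212.72 292.8 ]
-116 [217.78 190.19] [213.79 292.95]
```

View pics/c4.png

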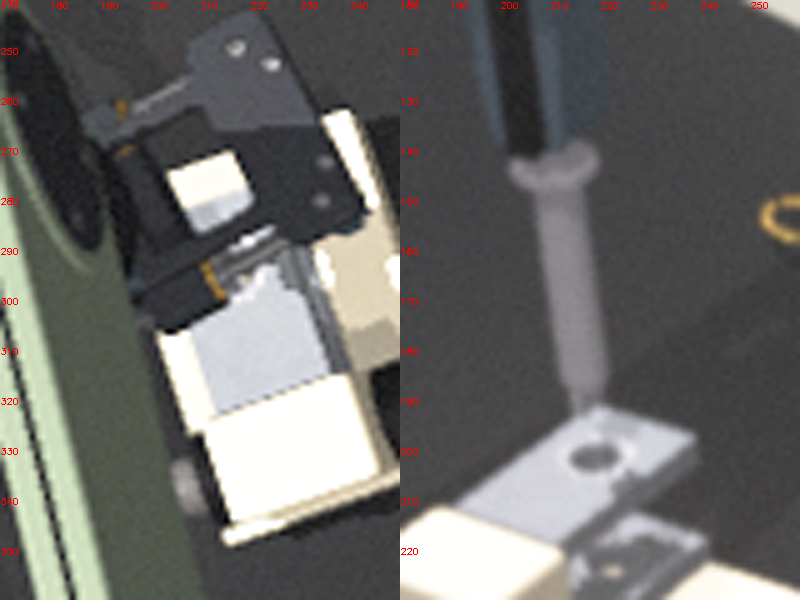

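Picture: the shaft hangs straight over the arm, its tip at about (217,192) in the side view and the hole at (219,201.4), in line within a millimetre of prediction. I'll shift 0.8 mm and lower, watching the force.

```bash
python3 -m jog '[{"dx":0,"dy":0.0008,"dz":-0.01,"wx":0,"wy":0,"wz":0,"grip":1},{"dx":0,"dy":0,"dz":-0.01,"wx":0,"wy":0,"wz":0,"grip":1},{"dx":0,"dy":0,"dz":-0.004,"wx":0,"wy":0,"wz":0,"grip":1},{"dx":0,"dy":0,"dz":-0.002,"wx":0,"wy":0,"wz":0,"grip":1},{"dx":0,"dy":0,"dz":-0.002,"wx":0,"wy":0,"wz":0,"grip":1},{"dx":0,"dy":0,"dz":0,"wx":0,"wy":0,"wz":0,"grip":1}]'
python3 -m jog '[{"dx":0,"dy":0,"dz":-0.002,"wx":0,"wy":0,"wz":0,"grip":1},{"dx":0,"dy":0,"dz":-0.002,"wx":0,"wy":0,"wz":0,"grip":1},{"dx":0,"dy":0,"dz":0,"wx":0,"wy":0,"wz":0,"grip":1}]'
python3 -m jog '[{"dx":0,"dy":0,"dz":-0.002,"wx":0,"wy":0,"wz":0,"grip":1},{"dx":0,"dy":0,"dz":-0.002,"wx":0,"wy":0,"wz":0,"grip":1},{"dx":0,"dy":0,"dz":0,"wx":0,"wy":0,"wz":0,"grip":1}]'
```

```text
time_s: 6.4
ee_pos: [516.5, 179.0, 234.6]
ee_rot: [180.0, -0.2, 28.4]
force: [-2.7, -0.8, 10.7]
gripper_width: 11.8
time_s: 6.7
ee_pos: [518.5, 180.2, 233.3]
ee_rot: [180.0, -0.6, 28.4]
force: [-1.0, 2.5, 20.2]
gripper_width: 12.1
time_s: 7.0
ee_pos: [518.5, 180.7, 226.8]
ee_rot: [-180.0, -0.6, 28.4]
force: [2.3, 3.4, -3.8]
gripper_width: 12.0
```

Contact, then a drop: it has either guided into the hole or slid aside, so I'll check.

```bash
cat >> h.py <<'E'
def snap(name,views):
    import cv2
    o=[]
    for n,x,y in views:
        s=env.grab_frame(n)[:,:,::-1]
        c=cv2.resize(s[y:y+100,x:x+80],None,fx=5,fy=5,interpolation=cv2.INTER_CUBIC)
        for k in range(0,80,10): cv2.putText(c,str(x+k),(k*5,8),0,.3,(0,0,255))
        for k in range(0,100,10): cv2.putText(c,str(y+k),(0,k*5+4),0,.3,(0,0,255))
        o.append(c)
    cv2.imwrite(f"pics/{name}.png",np.hstack(o))
    s=env.state(); p=s["ee_pos"]; print(p,s["ee_rot"],s["force"],s["torque"])
    for dz in(-16,-106,-116): print(dz,proj("side",p+[0,0,dz]))
E
python3 -c "
from h import *
snap('c5',[('side',180,140)])"
```

```text
[517.66 180.01 225.22] [-179.99   -0.38   28.41] [ 3.52  2.05 -0.19] [ 0.72 -0.74 -0.04]
-16 [213.25 159.69]
-106 [219.21 200.7 ]
-116 [219.84 205.02]
```

View pics/c5.png

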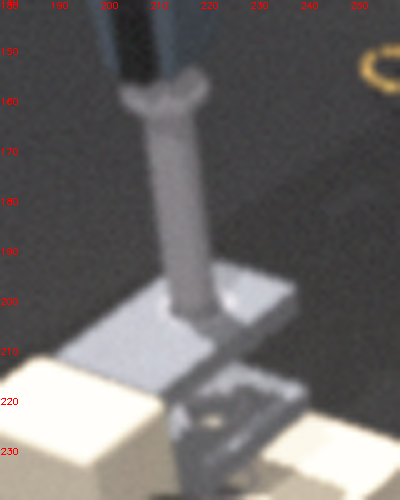

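The tip has entered the upper hole at about (219,202) in the side view. I'll ease the sideways force by shifting in +x/+y, then continue down.

```bash
python3 -m jog '[{"dx":0.001,"dy":0.001,"dz":-0.002,"wx":0,"wy":0,"wz":0,"grip":1},{"dx":0.0005,"dy":0.0005,"dz":-0.003,"wx":0,"wy":0,"wz":0,"grip":1},{"dx":0,"dy":0,"dz":-0.003,"wx":0,"wy":0,"wz":0,"grip":1},{"dx":0,"dy":0,"dz":0,"wx":0,"wy":0,"wz":0,"grip":1},{"dx":0,"dy":0,"dz":0,"wx":0,"wy":0,"wz":0,"grip":1}]'; python3 -c "
from h import *
s=env.state();print(s['ee_pos'],s['ee_rot'],s['force'],s['torque'])"
```

```text
time_s: 7.55
ee_pos: [517.3, 179.9, 215.1]
ee_rot: [180.0, 0.1, 28.4]
force: [3.2, 1.3, -4.4]
gripper_width: 11.9
[517.26 179.94 215.09] [179.99   0.08  28.41] [ 3.24  1.3  -4.38] [ 0.41 -0.93 -0.02]
```

```bash
python3 -m jog '[{"dx":0.001,"dy":0.0003,"dz":-0.002,"wx":0,"wy":0,"wz":0,"grip":1},{"dx":0.0003,"dy":0.0002,"dz":-0.004,"wx":0,"wy":0,"wz":0,"grip":1},{"dx":0,"dy":0,"dz":-0.004,"wx":0,"wy":0,"wz":0,"grip":1},{"dx":0,"dy":0,"dz":0,"wx":0,"wy":0,"wz":0,"grip":1},{"dx":0,"dy":0,"dz":0,"wx":0,"wy":0,"wz":0,"grip":1}]'; python3 -c "
from h import *
s=env.state();print(s['ee_pos'],s['ee_rot'],s['force'],s['torque'])"
```

```text
time_s: 8.05
ee_pos: [517.8, 180.3, 205.4]
ee_rot: [-180.0, 0.2, 28.4]
force: [-0.4, 0.8, -1.6]
gripper_width: 11.7
[517.76 180.26 205.42] [-179.99    0.16   28.41] [-0.41  0.78 -1.65] [-0.01  0.14  0.01]
```

```bash
python3 -m jog '[{"dx":0,"dy":0,"dz":-0.005,"wx":0,"wy":0,"wz":0,"grip":1},{"dx":0,"dy":0,"dz":-0.005,"wx":0,"wy":0,"wz":0,"grip":1},{"dx":0,"dy":0,"dz":-0.003,"wx":0,"wy":0,"wz":0,"grip":1},{"dx":0,"dy":0,"dz":0,"wx":0,"wy":0,"wz":0,"grip":1}]'; python3 -m jog '[{"dx":0,"dy":0,"dz":-0.003,"wx":0,"wy":0,"wz":0,"grip":1},{"dx":0,"dy":0,"dz":-0.003,"wx":0,"wy":0,"wz":0,"grip":1},{"dx":0,"dy":0,"dz":-0.002,"wx":0,"wy":0,"wz":0,"grip":1},{"dx":0,"dy":0,"dz":0,"wx":0,"wy":0,"wz":0,"grip":1}]'; python3 -c "
from h import *
s=env.state();print(s['ee_pos'],s['ee_rot'],s['force'],s['torque'])"
```

```text
time_s: 8.45
ee_pos: [518.2, 180.5, 192.2]
ee_rot: [-180.0, 0.1, 28.4]
force: [0.1, -0.2, -1.7]
gripper_width: 11.8
time_s: 8.85
ee_pos: [518.6, 180.6, 184.6]
ee_rot: [-180.0, 0.0, 28.4]
force: [0.8, -0.6, -1.3]
gripper_width: 11.7
[518.58 180.64 184.61] [-180.      0.03   28.41] [ 0.78 -0.58 -1.32] [-0.08  0.14 -0.05]
```

```bash
python3 -m jog '[{"dx":0,"dy":0,"dz":-0.004,"wx":0,"wy":0,"wz":0,"grip":1},{"dx":0,"dy":0,"dz":-0.004,"wx":0,"wy":0,"wz":0,"grip":1},{"dx":0,"dy":0,"dz":0,"wx":0,"wy":0,"wz":0,"grip":1}]'; python3 -m jog '[{"dx":0,"dy":0,"dz":-0.004,"wx":0,"wy":0,"wz":0,"grip":1},{"dx":0,"dy":0,"dz":-0.004,"wx":0,"wy":0,"wz":0,"grip":1},{"dx":0,"dy":0,"dz":0,"wx":0,"wy":0,"wz":0,"grip":1}]';python3 -m jog '[{"dx":0,"dy":0,"dz":-0.004,"wx":0,"wy":0,"wz":0,"grip":1},{"dx":0,"dy":0,"dz":-0.004,"wx":0,"wy":0,"wz":0,"grip":1},{"dx":0,"dy":0,"dz":-0.003,"wx":0,"wy":0,"wz":0,"grip":1},{"dx":0,"dy":0,"dz":0,"wx":0,"wy":0,"wz":0,"grip":1}]'; python3 -c "
from h import *
s=env.state();print(s['ee_pos'],s['ee_rot'],s['force'],s['torque'])"
```

```text
time_s: 9.15
ee_pos: [518.5, 180.6, 176.2]
ee_rot: [-180.0, 0.1, 28.4]
force: [0.7, 0.1, -1.5]
gripper_width: 12.0
time_s: 9.45
ee_pos: [518.6, 180.7, 168.3]
ee_rot: [-180.0, 0.0, 28.4]
force: [-0.5, -0.5, -2.2]
gripper_width: 12.0
time_s: 9.85
ee_pos: [518.5, 180.6, 157.3]
ee_rot: [-180.0, 0.0, 28.4]
force: [-0.7, -0.2, -1.7]
gripper_width: 12.1
[518.54 180.61 157.34] [-180.      0.04   28.41] [-0.66 -0.2  -1.69] [-0.17  0.32 -0.  ]
```

```bash
python3 -m jog '[{"dx":0,"dy":0,"dz":-0.004,"wx":0,"wy":0,"wz":0,"grip":1},{"dx":0,"dy":0,"dz":-0.004,"wx":0,"wy":0,"wz":0,"grip":1},{"dx":0,"dy":0,"dz":0,"wx":0,"wy":0,"wz":0,"grip":1}]'; python3 -m jog '[{"dx":0,"dy":0,"dz":-0.003,"wx":0,"wy":0,"wz":0,"grip":1},{"dx":0,"dy":0,"dz":-0.002,"wx":0,"wy":0,"wz":0,"grip":1},{"dx":0,"dy":0,"dz":0,"wx":0,"wy":0,"wz":0,"grip":1}]';python3 -m jog '[{"dx":0,"dy":0,"dz":-0.002,"wx":0,"wy":0,"wz":0,"grip":1},{"dx":0,"dy":0,"dz":-0.001,"wx":0,"wy":0,"wz":0,"grip":1},{"dx":0,"dy":0,"dz":0,"wx":0,"wy":0,"wz":0,"grip":1}]'; python3 -c "
from h import *
s=env.state();print(s['ee_pos'],s['ee_rot'],s['force'],s['torque'])"
```

```text
time_s: 10.15
ee_pos: [518.5, 180.6, 149.2]
ee_rot: [-180.0, 0.0, 28.4]
force: [-1.0, -1.5, -3.1]
gripper_width: 12.0
time_s: 10.45
ee_pos: [518.5, 180.6, 144.5]
ee_rot: [180.0, 0.0, 28.4]
force: [-1.7, -0.8, -2.1]
gripper_width: 12.0
time_s: 10.75
ee_pos: [518.5, 180.5, 141.7]
ee_rot: [180.0, 0.0, 28.4]
force: [-2.4, -1.6, -1.7]
gripper_width: 12.0
[518.48 180.55 141.75] [180.     0.04  28.41] [-2.44 -1.62 -1.73] [-0.37  0.73  0.01]
```

```bash
python3 -m jog '[{"dx":-0.0004,"dy":-0.0003,"dz":-0.001,"wx":0,"wy":0,"wz":0,"grip":1},{"dx":0,"dy":0,"dz":-0.001,"wx":0,"wy":0,"wz":0,"grip":1},{"dx":0,"dy":0,"dz":0,"wx":0,"wy":0,"wz":0,"grip":1}]';python3 -m jog '[{"dx":0,"dy":0,"dz":-0.001,"wx":0,"wy":0,"wz":0,"grip":1},{"dx":0,"dy":0,"dz":0,"wx":0,"wy":0,"wz":0,"grip":1},{"dx":0,"dy":0,"dz":0,"wx":0,"wy":0,"wz":0,"grip":1}]'; python3 -c "
from h import *
s=env.state();print(s['ee_pos'],s['ee_rot'],s['force'],s['torque'])"
```

```text
time_s: 11.05
ee_pos: [518.5, 180.5, 140.5]
ee_rot: [180.0, -0.0, 28.4]
force: [-3.3, -2.1, 3.5]
gripper_width: 11.7
time_s: 11.35
ee_pos: [518.5, 180.5, 139.5]
ee_rot: [180.0, -0.0, 28.4]
force: [-2.8, -0.6, 5.2]
gripper_width: 11.8
[518.47 180.48 139.51] [179.99  -0.04  28.4 ] [-2.85 -0.57  5.22] [-0.36  0.93 -0.01]
```

The coupling is felt: its top is at TCP about 141 mm and the push is about 7 N. Now I'll turn anticlockwise in small steps, each guarded by a force check so it stops when the push vanishes.

```bash
ck(){ tee /tmp/o; grep -E 'ee_rot|force' /tmp/o >/dev/null; awk -F'[],[]' '/force/{exit !($4>2.5)}' /tmp/o; }
set -o pipefail
python3 -m jog '[{"dx":-0.0005,"dy":0,"dz":0,"wx":0,"wy":0,"wz":0.03,"grip":1},{"dx":0,"dy":0,"dz":0,"wx":0,"wy":0,"wz":0.03,"grip":1},{"dx":0,"dy":0,"dz":0,"wx":0,"wy":0,"wz":0,"grip":1}]' | ck &&
python3 -m jog '[{"dx":0,"dy":0,"dz":0,"wx":0,"wy":0,"wz":0.03,"grip":1},{"dx":0,"dy":0,"dz":0,"wx":0,"wy":0,"wz":0.03,"grip":1},{"dx":0,"dy":0,"dz":0,"wx":0,"wy":0,"wz":0,"grip":1}]' | ck &&
python3 -m jog '[{"dx":0,"dy":0,"dz":0,"wx":0,"wy":0,"wz":0.03,"grip":1},{"dx":0,"dy":0,"dz":0,"wx":0,"wy":0,"wz":0.03,"grip":1},{"dx":0,"dy":0,"dz":0,"wx":0,"wy":0,"wz":0,"grip":1}]' | ck 
python3 -c "
from h import *
s=env.state();print(s['ee_pos'],s['ee_rot'],s['force'],s['torque'])"
```

```text
time_s: 11.65
ee_pos: [518.4, 180.5, 139.3]
ee_rot: [180.0, -0.1, 31.9]
force: [-2.1, -1.7, 4.3]
gripper_width: 12.0
time_s: 11.95
ee_pos: [518.4, 180.5, 139.2]
ee_rot: [180.0, -0.1, 35.3]
force: [-2.1, -0.7, 3.8]
gripper_width: 11.8
time_s: 12.25
ee_pos: [518.3, 180.5, 139.1]
ee_rot: [180.0, -0.1, 38.7]
force: [-1.5, -1.4, 3.6]
gripper_width: 11.7
[518.31 180.53 139.12] [179.97  -0.06  38.67] [-1.54 -1.42  3.61] [-0.27  0.45  0.01]
```

```bash
ck(){ tee /tmp/o; awk -F'[],[]' '/force/{exit !($4>2)}' /tmp/o; }
set -o pipefail
python3 -m jog '[{"dx":-0.0003,"dy":-0.0003,"dz":-0.001,"wx":0,"wy":0,"wz":0.03,"grip":1},{"dx":0,"dy":0,"dz":0,"wx":0,"wy":0,"wz":0.03,"grip":1},{"dx":0,"dy":0,"dz":0,"wx":0,"wy":0,"wz":0,"grip":1}]' | ck &&
python3 -m jog '[{"dx":0,"dy":0,"dz":0,"wx":0,"wy":0,"wz":0.03,"grip":1},{"dx":0,"dy":0,"dz":0,"wx":0,"wy":0,"wz":0.03,"grip":1},{"dx":0,"dy":0,"dz":0,"wx":0,"wy":0,"wz":0,"grip":1}]' | ck &&
python3 -m jog '[{"dx":0,"dy":0,"dz":0,"wx":0,"wy":0,"wz":0.03,"grip":1},{"dx":0,"dy":0,"dz":0,"wx":0,"wy":0,"wz":0.03,"grip":1},{"dx":0,"dy":0,"dz":0,"wx":0,"wy":0,"wz":0,"grip":1}]' | ck &&
python3 -m jog '[{"dx":0,"dy":0,"dz":0,"wx":0,"wy":0,"wz":0.03,"grip":1},{"dx":0,"dy":0,"dz":0,"wx":0,"wy":0,"wz":0.03,"grip":1},{"dx":0,"dy":0,"dz":0,"wx":0,"wy":0,"wz":0,"grip":1}]' | ck &&
python3 -m jog '[{"dx":0,"dy":0,"dz":0,"wx":0,"wy":0,"wz":0.03,"grip":1},{"dx":0,"dy":0,"dz":0,"wx":0,"wy":0,"wz":0.03,"grip":1},{"dx":0,"dy":0,"dz":0,"wx":0,"wy":0,"wz":0,"grip":1}]' | ck 
python3 -c "
from h import *
s=env.state();print(s['ee_pos'],s['ee_rot'],s['force'],s['torque'])"
```

```text
time_s: 12.55
ee_pos: [518.2, 180.5, 138.2]
ee_rot: [180.0, -0.1, 42.1]
force: [-0.6, -0.4, 3.4]
gripper_width: 11.6
time_s: 12.85
ee_pos: [518.1, 180.5, 138.2]
ee_rot: [180.0, -0.1, 45.5]
force: [-1.4, -0.1, 3.6]
gripper_width: 12.1
time_s: 13.15
ee_pos: [518.0, 180.4, 138.2]
ee_rot: [180.0, -0.1, 48.9]
force: [-0.6, 0.2, 3.9]
gripper_width: 11.7
time_s: 13.45
ee_pos: [517.9, 180.4, 138.2]
ee_rot: [180.0, -0.1, 52.4]
force: [0.2, 0.9, 3.5]
gripper_width: 11.9
time_s: 13.75
ee_pos: [517.8, 180.4, 138.1]
ee_rot: [180.0, -0.1, 55.8]
force: [-0.6, 0.9, 4.0]
gripper_width: 12.2
[517.76 180.39 138.1 ] [179.99  -0.05  55.81] [-0.61  0.93  3.96] [0.13 0.25 0.01]
```

```bash
ck(){ tee /tmp/o; awk -F'[],[]' '/force/{exit !($4>1.5)}' /tmp/o; }
set -o pipefail
python3 -m jog '[{"dx":0,"dy":0,"dz":0,"wx":0,"wy":0,"wz":0.03,"grip":1},{"dx":0,"dy":0,"dz":0,"wx":0,"wy":0,"wz":0.03,"grip":1},{"dx":0,"dy":0,"dz":0,"wx":0,"wy":0,"wz":0,"grip":1}]' | ck &&
python3 -m jog '[{"dx":0,"dy":0,"dz":0,"wx":0,"wy":0,"wz":0.03,"grip":1},{"dx":0,"dy":0,"dz":0,"wx":0,"wy":0,"wz":0.03,"grip":1},{"dx":0,"dy":0,"dz":0,"wx":0,"wy":0,"wz":0,"grip":1}]' | ck &&
python3 -m jog '[{"dx":0,"dy":0,"dz":0,"wx":0,"wy":0,"wz":0.03,"grip":1},{"dx":0,"dy":0,"dz":0,"wx":0,"wy":0,"wz":0.03,"grip":1},{"dx":0,"dy":0,"dz":0,"wx":0,"wy":0,"wz":0,"grip":1}]' | ck &&
python3 -m jog '[{"dx":0,"dy":0,"dz":0,"wx":0,"wy":0,"wz":0.03,"grip":1},{"dx":0,"dy":0,"dz":0,"wx":0,"wy":0,"wz":0.03,"grip":1},{"dx":0,"dy":0,"dz":0,"wx":0,"wy":0,"wz":0,"grip":1}]' | ck &&
python3 -m jog '[{"dx":0,"dy":0,"dz":0,"wx":0,"wy":0,"wz":0.03,"grip":1},{"dx":0,"dy":0,"dz":0,"wx":0,"wy":0,"wz":0.03,"grip":1},{"dx":0,"dy":0,"dz":0,"wx":0,"wy":0,"wz":0,"grip":1}]' | ck 
python3 -c "
from h import *
s=env.state();print(s['ee_pos'],s['ee_rot'],s['force'],s['torque'])"
```

```text
time_s: 14.05
ee_pos: [517.6, 180.4, 138.1]
ee_rot: [-180.0, -0.0, 59.3]
force: [-0.9, 1.2, 3.5]
gripper_width: 12.1
time_s: 14.35
ee_pos: [517.5, 180.4, 138.0]
ee_rot: [-180.0, -0.0, 62.7]
force: [-0.9, 2.8, 3.2]
gripper_width: 11.7
time_s: 14.65
ee_pos: [517.4, 180.4, 138.0]
ee_rot: [-180.0, -0.0, 66.1]
force: [-0.9, 1.8, 4.6]
gripper_width: 11.9
time_s: 14.95
ee_pos: [517.2, 180.4, 137.9]
ee_rot: [-180.0, -0.0, 69.6]
force: [-2.4, 2.5, 4.3]
gripper_width: 11.7
time_s: 15.25
ee_pos: [517.1, 180.4, 137.9]
ee_rot: [-179.9, -0.0, 73.0]
force: [-2.0, 2.7, 4.9]
gripper_width: 11.5
[517.09 180.41 137.86] [-179.94   -0.02   72.99] [-1.98  2.65  4.92] [ 0.67  0.73 -0.02]
```

```bash
ck(){ tee /tmp/o; awk -F'[],[]' '/force/{exit !($4>1.5)}' /tmp/o; }
set -o pipefail
python3 -m jog '[{"dx":-0.0005,"dy":0.0005,"dz":0,"wx":0,"wy":0,"wz":0.03,"grip":1},{"dx":0,"dy":0,"dz":0,"wx":0,"wy":0,"wz":0.03,"grip":1},{"dx":0,"dy":0,"dz":0,"wx":0,"wy":0,"wz":0,"grip":1}]' | ck &&
python3 -m jog '[{"dx":0,"dy":0,"dz":0,"wx":0,"wy":0,"wz":0.03,"grip":1},{"dx":0,"dy":0,"dz":0,"wx":0,"wy":0,"wz":0.03,"grip":1},{"dx":0,"dy":0,"dz":0,"wx":0,"wy":0,"wz":0,"grip":1}]' | ck &&
python3 -m jog '[{"dx":-0.0003,"dy":0.0003,"dz":0,"wx":0,"wy":0,"wz":0.03,"grip":1},{"dx":0,"dy":0,"dz":0,"wx":0,"wy":0,"wz":0.03,"grip":1},{"dx":0,"dy":0,"dz":0,"wx":0,"wy":0,"wz":0,"grip":1}]' | ck &&
python3 -m jog '[{"dx":0,"dy":0,"dz":0,"wx":0,"wy":0,"wz":0.03,"grip":1},{"dx":0,"dy":0,"dz":0,"wx":0,"wy":0,"wz":0.03,"grip":1},{"dx":0,"dy":0,"dz":0,"wx":0,"wy":0,"wz":0,"grip":1}]' | ck &&
python3 -m jog '[{"dx":0,"dy":0,"dz":0,"wx":0,"wy":0,"wz":0.03,"grip":1},{"dx":0,"dy":0,"dz":0,"wx":0,"wy":0,"wz":0.03,"grip":1},{"dx":0,"dy":0,"dz":0,"wx":0,"wy":0,"wz":0,"grip":1}]' | ck 
python3 -c "
from h import *
s=env.state();print(s['ee_pos'],s['ee_rot'],s['force'],s['torque'])"
```

```text
time_s: 15.55
ee_pos: [516.9, 180.6, 137.9]
ee_rot: [-180.0, 0.0, 76.5]
force: [-2.0, 2.5, 4.4]
gripper_width: 11.5
time_s: 15.85
ee_pos: [516.8, 180.6, 137.9]
ee_rot: [-180.0, 0.0, 79.9]
force: [-2.4, 2.3, 4.5]
gripper_width: 11.8
time_s: 16.15
ee_pos: [516.7, 180.7, 137.9]
ee_rot: [180.0, 0.0, 83.4]
force: [-1.7, 1.6, 4.0]
gripper_width: 11.9
time_s: 16.45
ee_pos: [516.6, 180.8, 137.9]
ee_rot: [-180.0, 0.0, 86.8]
force: [-2.9, 2.3, 3.9]
gripper_width: 11.8
time_s: 16.75
ee_pos: [516.6, 180.8, 137.9]
ee_rot: [-180.0, 0.0, 90.2]
force: [-3.1, 1.4, 4.1]
gripper_width: 12.1
[516.58 180.78 137.92] [-179.99    0.01   90.24] [-3.15  1.37  4.07] [ 0.35  0.66 -0.02]
```

```bash
ck(){ tee /tmp/o; awk -F'[],[]' '/force/{exit !($4>1.5)}' /tmp/o; }
set -o pipefail
python3 -m jog '[{"dx":-0.0006,"dy":0.0002,"dz":0,"wx":0,"wy":0,"wz":0.03,"grip":1},{"dx":0,"dy":0,"dz":0,"wx":0,"wy":0,"wz":0.03,"grip":1},{"dx":0,"dy":0,"dz":0,"wx":0,"wy":0,"wz":0,"grip":1}]' | ck &&
python3 -m jog '[{"dx":-0.0002,"dy":0,"dz":0,"wx":0,"wy":0,"wz":0.03,"grip":1},{"dx":0,"dy":0,"dz":0,"wx":0,"wy":0,"wz":0.03,"grip":1},{"dx":0,"dy":0,"dz":0,"wx":0,"wy":0,"wz":0,"grip":1}]' | ck &&
python3 -m jog '[{"dx":-0.0003,"dy":0,"dz":0,"wx":0,"wy":0,"wz":0.03,"grip":1},{"dx":0,"dy":0,"dz":0,"wx":0,"wy":0,"wz":0.03,"grip":1},{"dx":0,"dy":0,"dz":0,"wx":0,"wy":0,"wz":0,"grip":1}]' | ck &&
python3 -m jog '[{"dx":0,"dy":0,"dz":0,"wx":0,"wy":0,"wz":0.03,"grip":1},{"dx":0,"dy":0,"dz":0,"wx":0,"wy":0,"wz":0.03,"grip":1},{"dx":0,"dy":0,"dz":0,"wx":0,"wy":0,"wz":0,"grip":1}]' | ck &&
python3 -m jog '[{"dx":0,"dy":0,"dz":0,"wx":0,"wy":0,"wz":0.03,"grip":1},{"dx":0,"dy":0,"dz":0,"wx":0,"wy":0,"wz":0.03,"grip":1},{"dx":0,"dy":0,"dz":0,"wx":0,"wy":0,"wz":0,"grip":1}]' | ck 
python3 -c "
from h import *
s=env.state();print(s['ee_pos'],s['ee_rot'],s['force'],s['torque'])"
```

```text
time_s: 17.05
ee_pos: [516.4, 180.9, 138.0]
ee_rot: [180.0, 0.0, 93.7]
force: [-1.7, 1.7, 2.7]
gripper_width: 11.8
time_s: 17.35
ee_pos: [516.0, 180.8, 137.4]
ee_rot: [-180.0, 0.0, 97.2]
force: [0.5, 0.7, -0.5]
gripper_width: 11.6
[515.98 180.79 137.39] [-179.99    0.04   97.21] [ 0.47  0.72 -0.51] [0.09 0.11 0.03]
```

The push vanished at yaw 97°, so the blade is in the slot. I'll stop turning and press down gently.

```bash
python3 -m jog '[{"dx":0,"dy":0,"dz":-0.001,"wx":0,"wy":0,"wz":0,"grip":1},{"dx":0,"dy":0,"dz":0,"wx":0,"wy":0,"wz":0,"grip":1},{"dx":0,"dy":0,"dz":0,"wx":0,"wy":0,"wz":0,"grip":1}]'; python3 -m jog '[{"dx":0,"dy":0,"dz":-0.001,"wx":0,"wy":0,"wz":0,"grip":1},{"dx":0,"dy":0,"dz":0,"wx":0,"wy":0,"wz":0,"grip":1},{"dx":0,"dy":0,"dz":0,"wx":0,"wy":0,"wz":0,"grip":1}]'; python3 -c "
from h import *
s=env.state();print(s['ee_pos'],s['ee_rot'],s['force'],s['torque'])"
```

```text
time_s: 17.65
ee_pos: [515.9, 180.8, 136.6]
ee_rot: [-180.0, 0.0, 97.2]
force: [0.6, 0.3, -2.7]
gripper_width: 11.8
time_s: 17.95
ee_pos: [515.9, 180.9, 135.9]
ee_rot: [-180.0, 0.0, 97.2]
force: [0.1, 0.2, -1.3]
gripper_width: 11.8
[515.92 180.9  135.86] [-180.      0.02   97.17] [ 0.15  0.24 -1.33] [-0.1   0.09  0.08]
```

No resistance, with the shaft's weight still on the tool. A little further until the collar seats.

```bash
ck(){ tee /tmp/o; awk -F'[],[]' '/force/{exit !($4<4)}' /tmp/o; }
set -o pipefail
python3 -m jog '[{"dx":0,"dy":0,"dz":-0.0008,"wx":0,"wy":0,"wz":0,"grip":1},{"dx":0,"dy":0,"dz":0,"wx":0,"wy":0,"wz":0,"grip":1},{"dx":0,"dy":0,"dz":0,"wx":0,"wy":0,"wz":0,"grip":1}]' | ck && python3 -m jog '[{"dx":0,"dy":0,"dz":-0.0008,"wx":0,"wy":0,"wz":0,"grip":1},{"dx":0,"dy":0,"dz":0,"wx":0,"wy":0,"wz":0,"grip":1},{"dx":0,"dy":0,"dz":0,"wx":0,"wy":0,"wz":0,"grip":1}]' | ck && python3 -m jog '[{"dx":0,"dy":0,"dz":-0.0008,"wx":0,"wy":0,"wz":0,"grip":1},{"dx":0,"dy":0,"dz":0,"wx":0,"wy":0,"wz":0,"grip":1},{"dx":0,"dy":0,"dz":0,"wx":0,"wy":0,"wz":0,"grip":1}]' | ck
python3 -c "
from h import *
s=env.state();print(s['ee_pos'],s['ee_rot'],s['force'],s['torque'])"
```

```text
time_s: 18.25
ee_pos: [515.9, 181.0, 135.2]
ee_rot: [180.0, 0.0, 97.2]
force: [-0.6, -0.7, 0.8]
gripper_width: 11.8
time_s: 18.55
ee_pos: [515.9, 181.0, 135.0]
ee_rot: [180.0, 0.0, 97.2]
force: [-2.1, -1.8, 5.1]
gripper_width: 11.7
[515.94 181.04 135.  ] [179.97   0.    97.16] [-2.14 -1.78  5.06] [-0.28  0.49  0.08]
```

Firm stop at TCP 135 mm, as predicted for the collar seated. Release and lift straight off.

```bash
python3 -m jog '[{"dx":0,"dy":0,"dz":0.0005,"wx":0,"wy":0,"wz":0,"grip":0.2},{"dx":0,"dy":0,"dz":0,"wx":0,"wy":0,"wz":0,"grip":0.2},{"dx":0,"dy":0,"dz":0,"wx":0,"wy":0,"wz":0,"grip":0.2},{"dx":0,"dy":0,"dz":0,"wx":0,"wy":0,"wz":0,"grip":0.2},{"dx":0,"dy":0,"dz":0.01,"wx":0,"wy":0,"wz":0,"grip":0.2},{"dx":0,"dy":0,"dz":0.02,"wx":0,"wy":0,"wz":0,"grip":0.2},{"dx":0,"dy":0,"dz":0.04,"wx":0,"wy":0,"wz":0,"grip":0.2},{"dx":0,"dy":0,"dz":0.04,"wx":0,"wy":0,"wz":0,"grip":0.2},{"dx":0,"dy":0,"dz":0.03,"wx":0,"wy":0,"wz":0,"grip":0.2},{"dx":0,"dy":0,"dz":0,"wx":0,"wy":0,"wz":0,"grip":0.2}]'
python3 -m jog '[{"dx":-0.02,"dy":0.02,"dz":0.03,"wx":0,"wy":0,"wz":0,"grip":0.2},{"dx":-0.03,"dy":0.04,"dz":0,"wx":0,"wy":0,"wz":0,"grip":0.2},{"dx":-0.03,"dy":0.04,"dz":0,"wx":0,"wy":0,"wz":0,"grip":0.2},{"dx":-0.03,"dy":0.04,"dz":0,"wx":0,"wy":0,"wz":0,"grip":0.2},{"dx":-0.03,"dy":0.04,"dz":0,"wx":0,"wy":0,"wz":0,"grip":0.2},{"dx":0,"dy":0,"dz":0,"wx":0,"wy":0,"wz":0,"grip":0.2}]'
python3 - <<'E'
from h import *
snap('c6',[('side',180,140),('top',180,240)])
h=[515.7,178.0]
for z in(120,165): print(z,proj("side",h+[z]),proj("top",h+[z]))
E
```

```text
time_s: 19.55
ee_pos: [518.3, 181.9, 280.7]
ee_rot: [179.4, -0.1, 97.2]
force: [-0.2, -0.6, -0.2]
gripper_width: 36.3
time_s: 20.15
ee_pos: [372.1, 364.9, 304.5]
ee_rot: [-179.9, -0.1, 97.6]
force: [0.3, -0.7, 0.4]
gripper_width: 36.3
[375.16 361.46 304.48] [-179.98    0.06   97.32] [ 1.23  0.02 -0.49] [-0.12  0.05  0.  ]
-16 [ 88.24 111.68]
-106 [100.13 155.25]
-116 [101.39 159.84]
120 [218.86 201.15] [216.1  293.69]
165 [215.94 181.1 ] [211.34 293.07]
```

View pics/c6.png

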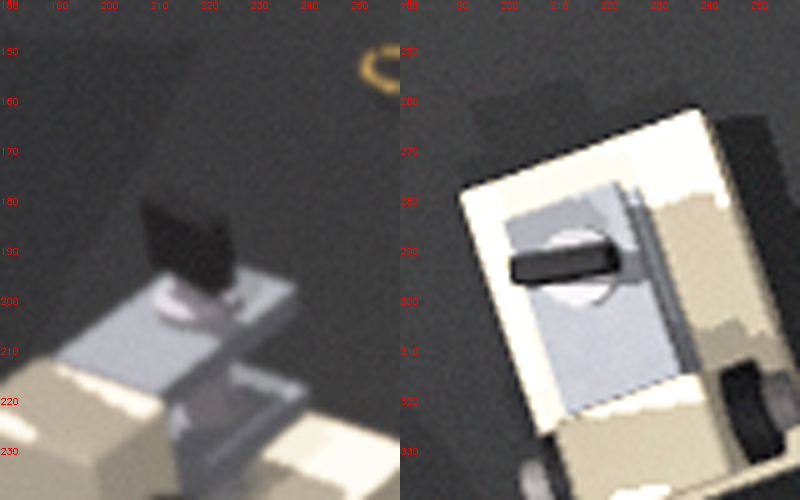

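The picture shows the collar lying flat on the upper arm around (217,200) in the side view, the bar upright with its top centre near row 181 as predicted for home, and the gripper clear. Handing in.

```bash
python3 -c "
from workcell import env
env.job_done();s=env.state();print(s['time_s'],s['force'])"
```

```text
the job is handed in; nothing more can be done
the job is handed in; nothing more can be done
```

The shaft is refitted and handed in, after about 20 s of robot time. I took the black-bar shaft from the rack and threaded it down through all three holes of the stand. I then turned it anticlockwise against the sprung coupling until the push vanished at a tool yaw of about 97°. From there I pressed straight down with no further turning until the collar met a firm stop at about 5 N, then let go and backed off.

**Last checks:**
- **Seating:** the stop came at a tool height of 135.0 mm, against about 135.3 predicted for home. After release, the last picture shows the collar flat on the upper arm and the bar upright, at the predicted height.
- **Robot:** the gripper was clear, with no external force beyond sensor noise.

**What went less well:**
- **First contact:** the tip caught the edge of the upper hole at about 20 N, under the 40 N limit, before sliding in. The hole position I aimed at was off by about 2–3 mm relative to the tool, which I corrected on the way down.
- **Refused moves:** three jog calls were rejected for missing keys, with no motion.
- **Not checked:** I did not measure the spare shaft, oil bottle and slide box again at the end. No recorded force suggested the arm touched them.

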